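Charge a refillable flask on the sprung station

ROBOT

A 6-joint arm with a two-finger parallel gripper is mounted at the origin on a cart in front of the work surface, level with it; the furniture and walls round the work are solid. World frame = base frame: x ahead of the robot, y to its left, z up, the work surface at z = 0. Lengths are in mm, angles in rad, forces in N, time in s.
With the tool pointing down it reaches from about 325 to 875 mm from the base axis. Payload 4.4 kg.
Tool frame: the origin (TCP) lies on the centre line of the jaws, within the pads' length; the fingertips stand ahead of it and the grasp point (between the pads) lies 6 mm ahead of it (ctrl.tcp_to_tips is the z of the fingertips in the tool frame, in mm); z points along the fingers, y is the line along which they close (so a half turn about z gives the same grasp; the last joint's range is limited). The gripper opens to 85 mm and grips with 20 to 120 N. Pads are 22 mm wide; open, the fingers measure 114 mm over their backs; the gripper's body (76 mm by 85 mm) begins 54 mm behind the grasp point. The pads swing forward as they close: fully open they stand 13 mm farther back than shut.
Start: joints at [-1.254, 0.207, 1.542, -0, 1.393, -0.15], TCP at [258.756, -513.491, 256.282] pointing down, gripper open.
Joint ranges: [-2.73, 2.73], [-0.86, 2.22], [0.23, 2.46], [-1.11, 4.25], [0.08, 2.63], [-2.82, 2.82]. Speed limits (rad/s): [2.79, 2.79, 3.14, 3.14, 3.14, 3.14].

INTERFACE

Orientations are given as a 3x3 rotation matrix whose columns are the frame's x, y, z axes.
In Python, from plant import ctrl, sensors, optics gives the robot as it stands. Calls block until the motion is done:
- ctrl.move_ptp(position, orientation): joint-space move of the TCP to a pose.
- ctrl.move_l(position, rot=None, vel=150, threshold=None): straight line of the TCP; rot=None keeps the orientation; vel is the mean speed in mm/s. With threshold (N) it stops when the force on the tool has changed by that much, and returns True; else False.
- ctrl.set_joints(angles): joint-space move.
- ctrl.gripper_to(opening, force=None): finger opening in mm; force is the grip in N (None keeps the last); returns when the fingers have stopped.
- ctrl.hold(seconds).
- ctrl.solve_ik(position, orientation): joint angles nearest the present ones, or None.
- sensors.read_state(): the state.
- optics.grab_frame(name): name is "scene" or "side" or "wrist"; returns (picture, depth): 480x640x3 uint8, red, green, blue; 480x640 float32, mm along the optical axis (not along the pixel's ray), 0 where there is no reading.
- optics.camera_params(name): a dict with "mtx" (3x3 intrinsics, pixels), "R" (3x3) and "t" (3): a world point X has camera coordinates R X + t; the wrist camera has in their place "T_tool_cam" (4x4, takes a point from camera to tool coordinates, whose origin is the TCP and whose axes are the flange's). Camera axes: x right, y down, z forward; pixel columns grow to the right and rows downward; lengths in mm; the calibration is good to about 2 mm. The wrist camera is an equidistant fisheye: a pixel r from the principal point sees the ray r / f radians off the axis. A picture is of the moment at which its call begins: read the wrist's pose just before it. camera_params takes no time and is no camera call.
A pose or a line that the arm cannot do raises ctrl.MotionError and nothing moves.
- ctrl.finish_job(): hands the job in; it is judged then, once.
The state is a dict: "t": time; "q": joint angles; "qvel": joint speeds; "tau": joint torques, N m; "eef_pos": TCP position; "eef_rot": TCP orientation; "force": force on the tool from outside, world axes, zero at the start; "wrist_torque": the same for the moment, N m; "grip_width": finger opening in mm; "grasp_force": force on a finger pad.
Only numpy, scipy, OpenCV 4.12 (cv2) and the standard library are available. Lean on these libraries where they do the work, as an engineer would, in place of code of your own. Each camera call takes 0.05 s, during which the arm holds its last target. There are 200 camera calls.

TASK

Charge the refillable long-necked flask: bring it upright through the front slot of the charging station, under its guide plate, set it in the sprung ring cradle, and press it straight down until the cradle is fully at its bottom stop. Finish while still holding the flask pressed down there - do not let go, the program ends holding. Leave the other things on the bench where they stand.

Things in the scene. Friction and masses are not known exactly. Their poses are not given: they have to be found in the camera images.
- flask: Bare-metal flask, 222 mm tall, about 0.28 kg, loose, standing among other containers. Round body 58 mm wide (foot bevelled to 48 mm) to 58 mm up, shoulders taper in to 88 mm, plain neck 24 mm wide to 176 mm, then a black grip sleeve 28 mm wide from 176 to 222 mm, where it is held. Origin: centre of the underside; z up the neck; its yaw means nothing.
- station: Grey charging station fixed to the bench; place and yaw vary. Origin on the bench under the cradle's axis, z up; its -x axis points out of the open front, roughly to the robot. Base slab 20 mm high, x -75 to +100, y +-70 mm; column behind the cradle from x 63 mm, as high as the plate; gauge at the side to y +82 mm. Nothing rises above the plate but two bolt heads, 4 mm, at the back.
- slot_mouth (a point): Mouth of the guide plate's slot, on the slot's centre line 55 mm in front of the cradle's axis, at plate top, 203 mm above the bench. The plate is 8 mm thick (underside at 195 mm), y +-62 mm, and overhangs the cradle. The slot, 44 mm wide, runs from here along station +x to 23 mm past the cradle's axis and lets the neck pass; flared lead-ins reach 20 mm farther out, 72 mm to each side.
- cradle_seat (a point): Centre of the floor of the sprung ring cradle, a steel ring-shaped cup on a coil spring, bore 64 mm, rim 22 mm above this floor. Moves with the cradle: 55 mm above the bench relaxed (rim at 77 mm), 39 mm fully down. z up. To come in from the slot's mouth, the flask's foot must be 80 to 105 mm above the bench: over the rim, with its shoulders under the plate.
- cradle (a joint): How far the cradle is pressed down, m: 0 relaxed (up), 0.016 at its bottom stop. The push on it grows from about 5 N to about 11 N (the flask's weight is part of this and alone does not move it); then it meets a hard stop. It springs back up when let go.
- board_corner (a point): Near top corner, the one nearest the robot, of a heavy upright slate board that always stands in the same place on the left of the bench: it runs 380 mm from here straight away from the robot along world x, 60 mm thick in y, from the bench to this height (360 mm). Do not run into it.
- spray_can: Spray can, 65 mm in diameter, 196 mm tall, standing; a bystander to be left alone. Origin: centre of the underside.
- glue_bottle: Plastic glue bottle with a pointed nozzle, 63 mm in diameter, 190 mm tall, standing; a bystander. Origin: centre of the underside.
- battery: Drill battery pack, 68 x 100 x 58 mm high, lying on the bench; a bystander. Origin: centre of the underside.
- wrench: Open-ended wrench, 217 mm long, 13 mm high, lying flat; a bystander. Origin: centre of the underside.
- tape_roll: Roll of masking tape, 94 mm across, 25 mm high, lying flat; a bystander. Origin: centre of the underside.
There are look-alikes about, which are no part of the job. Leave any purple or red look-alike of the flask alone.

How it is judged (in metres and radians):
On the way, in this order (a step that is already met when the one before it is completed fails the run):
1. the flask has come in under the guide plate, over the ring cradle (horizontal distance between flask and cradle_seat below 0.02 m and height (world z) of flask below 0.11 m).
2. the flask's foot is inside the ring (horizontal distance between flask and cradle_seat below 0.008 m and z of flask in the frame of cradle_seat below 0.012 m).
At the end, for the whole second after the job is handed in: The flask stands in the ring cradle (axis within 7 mm, foot within 5 mm of the cradle floor, tilted under 0.12 rad) and holds the cradle down by at least 13.5 mm of its 16 mm, pushing on it with more than 5 N, with the robot's hand still on the flask, throughout the last second (value of joint cradle above 0.0135 m and horizontal distance between flask and cradle_seat below 0.007 m and z of flask in the frame of cradle_seat below 0.005 m and angle between flask's own z axis and vertical below 0.12 rad and contact force between flask and cradle above 5 N and contact force between any of the fingers, the arm and flask above 2 N); the arm keeps its last pose, push and grip.
It fails at once if the tall spray can is shoved or knocked more than 40 mm from its place (distance of spray_can from where it was at the start of the episode above 0.04 m).
It fails at once if the glue bottle is shoved or knocked more than 40 mm from its place (distance of glue_bottle from where it was at the start of the episode above 0.04 m).
It fails at once if the battery pack is shoved or knocked more than 40 mm from its place (distance of battery from where it was at the start of the episode above 0.04 m).
It fails at once if the wrench is shoved or knocked more than 40 mm from its place (distance of wrench from where it was at the start of the episode above 0.04 m).
It fails at once if the roll of tape is shoved or knocked more than 40 mm from its place (distance of tape_roll from where it was at the start of the episode above 0.04 m).
It also fails if it takes over 45 s, if anything falls off the work surface, if the arm or the gripper's body presses on something with over 40 N, if the wrist force passes 120 N, or if a joint passes its speed limit or range.

## Working session

There is one attempt and no reset: what is moved stays moved. The work goes in short steps, each a Python script; the robot and the scene stay as the last script left them, time stands still between calls to the robot, and variables do not carry over. Pictures are saved under pics/ and viewed, at most 10 in all, crops included, and the job is handed in when it is done.

```bash
mkdir -p pics; ls
python3 - <<'E'
from plant import ctrl,sensors,optics
import cv2,numpy as np
for n in("scene","side"):
    p,d=optics.grab_frame(n); cv2.imwrite(f"pics/{n}0.png",p[:,:,::-1]); np.savez(f"{n}0.npz",p=p,d=d)
    c=optics.camera_params(n); print(n,c["mtx"].round(1).tolist(),c["R"].round(3).tolist(),c["t"].round(1).tolist(), (-c["R"].T@c["t"]).round(0))
print(sensors.read_state(),ctrl.tcp_to_tips)
E
```

```text
pics
scene [[533.5, 0.0, 323.4], [0.0, 533.5, 239.5], [0.0, 0.0, 1.0]] [[-0.583, -0.812, -0.004], [-0.55, 0.399, -0.734], [0.598, -0.426, -0.679]] [258.3, 451.5, 1719.8] [-630.  762. 1500.]
side [[511.2, 0.0, 318.9], [0.0, 511.2, 243.2], [0.0, 0.0, 1.0]] [[0.927, -0.375, 0.011], [-0.232, -0.597, -0.768], [0.294, 0.709, -0.64]] [-502.3, 270.7, 1622.3] [   51. -1177.  1252.]
{'t': 0.1, 'q': array([-1.25450208e+00,  2.07323397e-01,  1.54281754e+00,  5.37923854e-06,
        1.39353782e+00, -1.50507556e-01]), 'qvel': array([ 0.00056767, -0.00199211, -0.00286154, -0.00013395, -0.00173528,
       -0.00039862]), 'tau': array([-1.77691095e-04, -3.84089863e+01, -2.92549914e+01, -2.44887888e-04,
        4.82939984e-03,  3.19433354e-05]), 'eef_pos': array([ 258.55388493, -512.87036689,  255.2452547 ]), 'eef_rot': array([[ 8.93012676e-01,  4.50031050e-01, -6.43842847e-04],
       [ 4.50031398e-01, -8.93010528e-01,  1.98426654e-03],
       [ 3.18023114e-04, -2.06172467e-03, -9.99997824e-01]]), 'force': array([-0.22704643,  0.01158086,  0.61244812]), 'wrist_torque': array([-0.00026497,  0.00421567, -0.03753927]), 'grasp_force': 0.0, 'grip_width': 85.44785736174175} 25.0
```

View pics/scene0.png

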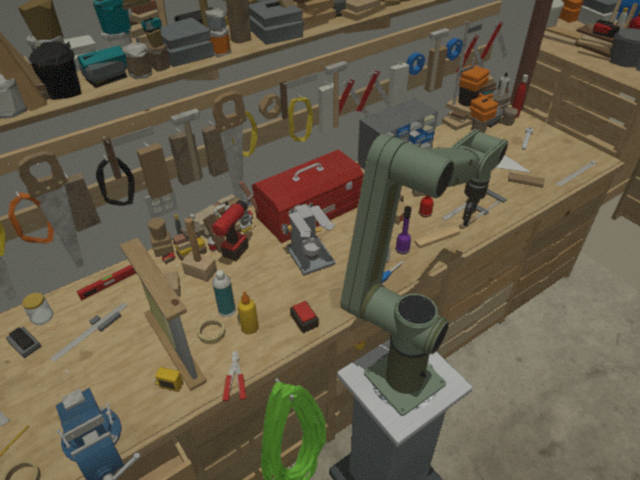

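View pics/side0.png

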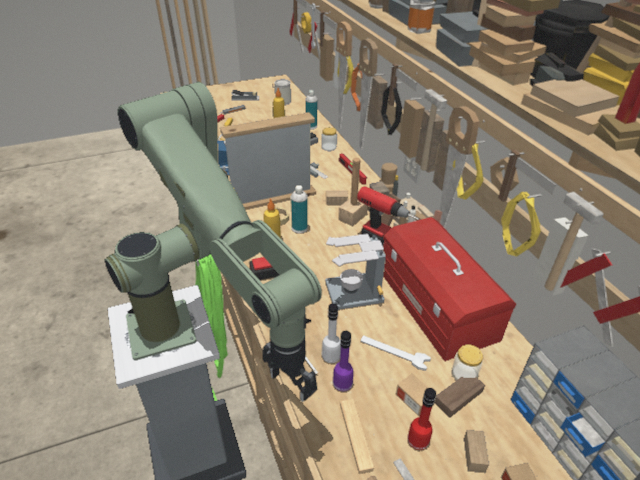

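Scene picture: station at about (310,240), purple flask (403,240), red one (427,205); the metal flask is hidden behind the arm. Side picture, flask candidates: silver (331,345), purple (343,370), red (421,430). The silver one fits "bare metal, black sleeve". I'll confirm it in a crop and measure.

```bash
cat > h.py <<'E'
import numpy as np,cv2
from plant import ctrl,sensors,optics
def cloud(n,p,d):
    c=optics.camera_params(n);K=c["mtx"]
    v,u=np.mgrid[:480,:640]
    X=np.stack([(u-K[0,2])/K[0,0]*d,(v-K[1,2])/K[1,1]*d,d],-1)
    W=(X-c["t"])@c["R"]; W[d<=0]=np.nan
    return W
def project(n,X):
    c=optics.camera_params(n);Y=c["R"]@np.asarray(X,float)+c["t"];y=c["mtx"]@Y;return y[:2]/y[2]
E
python3 - <<'E'
from h import *
z=np.load("side0.npz");p,d=z["p"],z["d"];W=cloud("side",p,d)
cv2.imwrite("pics/crop1.png",cv2.resize(p[215:405,280:460][:,:,::-1],None,fx=3.1,fy=3.1,interpolation=cv2.INTER_CUBIC))
for name,(u,v) in dict(fl_sleeve=(333,312),fl_body=(331,350),pur_sl=(345,340),pur_body=(343,380),plate1=(355,240),plate2=(355,257),seat=(350,285),base=(350,297)).items(): print(name,W[v,u].round(0))
# topdown map, 2mm/pix, x 300..800,y -500..200, both cams
im=np.zeros((350,400,3),np.uint8);H=np.full((350,400),-99.)
for n in("scene","side"):
    z=np.load(n+"0.npz");W=cloud(n,z["p"],z["d"]).reshape(-1,3);C=z["p"].reshape(-1,3)
    k=(W[:,2]>-20)&(W[:,2]<380);W=W[k];C=C[k]
    i=((150-W[:,1])/2).astype(int);j=((W[:,0]-200)/2).astype(int);ok=(i>=0)&(i<350)&(j>=0)&(j<400)
    for a,b,h,c in zip(i[ok],j[ok],W[ok,2],C[ok]):
        if h>H[a,b]:H[a,b]=h;im[a,b]=c[::-1]
hh=cv2.applyColorMap(np.clip(H*255/260,0,255).astype(np.uint8),cv2.COLORMAP_JET);hh[H<-50]=0
cv2.imwrite("pics/top.png",np.hstack([im,hh]))
E
```

```text
fl_sleeve [ 455. -312.  212.]
fl_body [ 447. -325.   68.]
pur_sl [ 447. -411.  209.]
pur_body [ 442. -424.   55.]
plate1 [649. -41. 202.]
plate2 [ 614. -115.  200.]
seat [ 607. -108.   75.]
base [ 610. -109.   18.]
```

View pics/crop1.png

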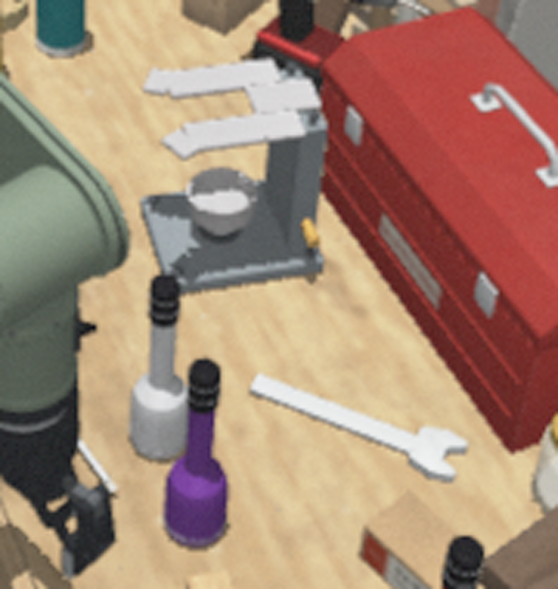

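View pics/top.png

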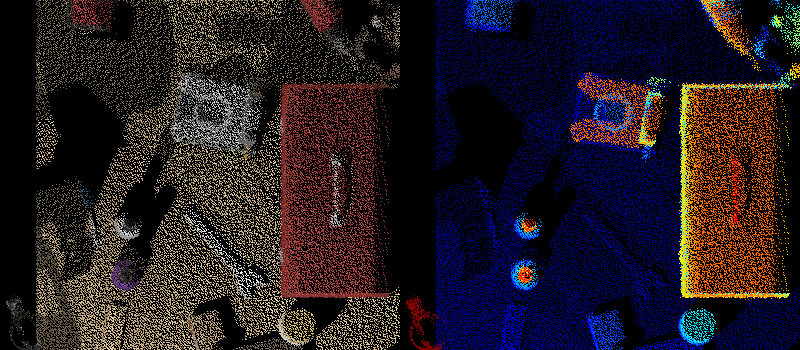

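The crop confirms the target: bare metal body and neck with a black sleeve, at crop (160,385), beside the purple look-alike at (195,480). The top map shows the station opening toward the robot, slightly yawed. Next I fit the poses.

```bash
cat >> h.py <<'E'
from scipy.optimize import least_squares
def circ(P,r,c0):
    s=least_squares(lambda c:np.hypot(P[:,0]-c[0],P[:,1]-c[1])-r,c0,loss="soft_l1",f_scale=1.5); return s.x
def near(W,c,rad,z0,z1):
    W=W.reshape(-1,3);return W[(np.hypot(W[:,0]-c[0],W[:,1]-c[1])<rad)&(W[:,2]>z0)&(W[:,2]<z1)]
def plate_fit(P,yaw0=0.):
    """P: plate top points. rows: station frame by edges; template raster"""
    from scipy.optimize import differential_evolution as DE
    def cost(s):
        c,n=np.cos(s[2]),np.sin(s[2]);d=P[:,:2]-s[:2];x=c*d[:,0]+n*d[:,1];y=-n*d[:,0]+c*d[:,1]
        k=(x>-50)&(x<55)
        slot=(x>-75)&(x<0)&(abs(y)<22); 
        out=(abs(y)>62)&k
        slot2=(x>=0)&(np.hypot(x-1,y)<22)
        return np.sum(slot*(22-abs(y)))+np.sum(slot2*(22-np.hypot(x-1,y)))+np.sum(out*np.minimum(abs(y)-62,10))-3*np.sum(k&~slot&~slot2&~out)
    m=P[:,:2].mean(0)
    return DE(cost,[(m[0]-60,m[0]+30),(m[1]-30,m[1]+30),(-.5,.5)],seed=0,tol=1e-8,maxiter=300)
E
python3 - <<'E'
from h import *
for n in("scene","side"):
    z=np.load(n+"0.npz");W=cloud(n,z["p"],z["d"])
    B=near(W,(450,-318),60,8,54);S=near(W,(452,-318),40,180,218)
    print(n,"body",len(B),circ(B,29,(450,-318)) if len(B)>20 else"","sleeve",len(S),circ(S,14,(452,-318)) if len(S)>10 else "")
    P=near(W,(620,-75),110,192,214)
    print(" plate",len(P),np.median(P[:,2]))
    if len(P)>100: r=plate_fit(P);print("  ",r.x,r.fun)
    R=near(W,(622,-75),50,66,83);
    if len(R)>30:
        s=least_squares(lambda c:np.hypot(R[:,0]-c[0],R[:,1]-c[1])-c[2],(620,-75,34),loss="soft_l1",f_scale=1.5);print(" ring",len(R),s.x,s.cost)
    Z=near(W,(620,-75),150,12,26); print(" slab",len(Z),cv2.minAreaRect(Z[:,:2].astype(np.float32)))
    Q=near(W,(450,-316),300,-30,8);print(" bench z",np.median(Q[:,2]))
E
```

```text
scene body 82 [ 437.2248519 -344.1896808] sleeve 0 
 plate 730 204.69879501045818
   [ 6.29735210e+02 -7.48348309e+01 -1.89008995e-01] -1377.6221630009616
 ring 115 [627.73907857 -74.81113307  34.52960743] 413.51077985764067
 slab 649 ((610.2779541015625, -78.08241271972656), (258.2015686035156, 252.253662109375), 57.515811920166016)
 bench z 1.117330246848017
side body 185 [ 459.03415796 -296.36181589] sleeve 111 [ 454.50838838 -318.31165022]
 plate 1058 200.3844182571574
   [ 6.28245999e+02 -7.51620790e+01 -1.74584597e-01] -1939.618092876065
 ring 128 [625.45159419 -74.80263851  35.1941064 ] 223.6977465751759
 slab 978 ((659.5692749023438, -79.9427490234375), (146.14564514160156, 219.98342895507812), 81.52584838867188)
 bench z -2.488125122705429
```

Run:
```python
from h import *
st=sensors.read_state();p=st["eef_pos"]
def R(a): # tool x at yaw a, pointing down
    return np.array([[np.cos(a),np.sin(a),0],[np.sin(a),-np.cos(a),0],[0,0,-1.]])
F=np.array([454.5,-318.3])
for a in np.deg2rad([-60,-30,-10,0,30,60,90]):
    o=[ctrl.solve_ik(x,R(a)) for x in([*F,209],[*F,340],[490,-50,301],[628,-75,301],[628,-75,245])]
    print(round(np.rad2deg(a)),[None if q is None else q.round(2).tolist() for q in o][::2])
a=np.deg2rad(0)
ctrl.move_l([p[0],p[1],340])
ctrl.move_ptp([*F,340],R(a))
ctrl.hold(.3)
s=sensors.read_state();print(s["t"],s["eef_pos"])
w,dw=optics.grab_frame("wrist");cv2.imwrite("pics/w1.png",w[:,:,::-1]);np.savez("w1.npz",p=w,d=dw,pos=s["eef_pos"],rot=s["eef_rot"])
c=optics.camera_params("wrist");print({k:np.round(v,3).tolist() for k,v in c.items()})
for n in("scene","side"):
    q,d=optics.grab_frame(n);np.savez(n+"1.npz",p=q,d=d);W=cloud(n,q,d)
    B=near(W,F,42,8,54);S=near(W,F,30,180,218)
    print(n,len(B),len(S),circ(B,29,F) if len(B)>20 else"",circ(S,14,F) if len(S)>20 else"")
```

```text
-60 [[-0.77, 0.21, 1.64, -0.0, 1.29, 1.85], [-0.28, -0.0, 1.68, -0.0, 1.47, 2.34], [-0.26, 0.34, 1.4, -0.0, 1.4, 2.36]]
-30 [[-0.77, 0.21, 1.64, -0.0, 1.29, 1.33], [-0.28, -0.0, 1.68, -0.0, 1.47, 1.82], [-0.26, 0.34, 1.4, -0.0, 1.4, 1.84]]
-10 [[-0.77, 0.21, 1.64, -0.0, 1.29, 0.98], [-0.28, -0.0, 1.68, -0.0, 1.47, 1.47], [-0.26, 0.34, 1.4, -0.0, 1.4, 1.49]]
0 [[-0.77, 0.21, 1.64, -0.0, 1.29, 0.8], [-0.28, -0.0, 1.68, -0.0, 1.47, 1.29], [-0.26, 0.34, 1.4, -0.0, 1.4, 1.32]]
30 [[-0.77, 0.21, 1.64, -0.0, 1.29, 0.28], [-0.28, -0.0, 1.68, -0.0, 1.47, 0.77], [-0.26, 0.34, 1.4, -0.0, 1.4, 0.79]]
60 [[-0.77, 0.21, 1.64, -0.0, 1.29, -0.24], [-0.28, -0.0, 1.68, -0.0, 1.47, 0.25], [-0.26, 0.34, 1.4, -0.0, 1.4, 0.27]]
90 [[-0.77, 0.21, 1.64, -0.0, 1.29, -0.77], [-0.28, -0.0, 1.68, -0.0, 1.47, -0.28], [-0.26, 0.34, 1.4, -0.0, 1.4, -0.26]]
2.175 [ 453.96057354 -319.14957897  339.92189421]
{'mtx': [[371.648, 0.0, 324.026], [0.0, 371.648, 242.271], [0.0, 0.0, 1.0]], 'T_tool_cam': [[-0.001, -0.954, -0.299, 76.595], [1.0, -0.001, 0.001, -1.002], [-0.001, -0.299, 0.954, -117.477], [0.0, 0.0, 0.0, 1.0]]}
scene 73 34 [ 461.82876289 -304.19532139] [ 461.9730848  -300.05964969]
side 173 102 [ 459.65261923 -296.39786533] [ 449.67824583 -318.33229941]
```

View pics/w1.png

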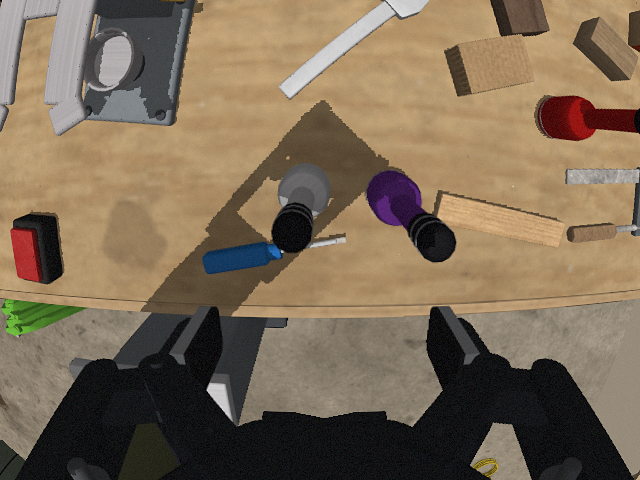

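The wrist view shows the silver flask: body at (304,190), sleeve top near (292,235). The purple one is to its right, and the ring is visible at top left (115,58). I'll measure from the wrist depth.

```bash
cat >> h.py <<'E'
def wcloud(d,pos,rot):
    c=optics.camera_params("wrist");K=c["mtx"];T=c["T_tool_cam"]
    v,u=np.mgrid[:480,:640];a=(u-K[0,2])/K[0,0];b=(v-K[1,2])/K[1,1];th=np.hypot(a,b)+1e-9
    X=np.stack([np.tan(th)*a/th*d,np.tan(th)*b/th*d,d],-1); X[(d<=0)|(th>1.4)]=np.nan
    return (X@T[:3,:3].T+T[:3,3])@rot.T+pos
E
python3 - <<'E'
from h import *
z=np.load("w1.npz");W=wcloud(z["d"],z["pos"],z["rot"])
for u,v in((292,240),(292,225),(304,185),(200,200),(430,242),(115,58)):print(u,v,W[v,u].round(1))
F=(454,-316)
T=near(W,F,40,214,230);print("top",len(T),T.mean(0) if len(T) else"", cv2.minEnclosingCircle(T[:,:2].astype(np.float32)))
S=near(W,F,40,180,218);print("sleeve",len(S),circ(S,14,F))
B=near(W,F,45,8,54);print("body",len(B),circ(B,29,F))
B=near(W,F,45,62,86);r=lambda c:np.hypot(B[:,0]-c[0],B[:,1]-c[1])-(29-(B[:,2]-58)/30*17)
print("shoulder",len(B),least_squares(r,F,loss="soft_l1").x)
P=near(W,(628,-75),110,192,214);print("plate",len(P),plate_fit(P).x)
for n in("side","scene"):
    z=np.load(n+"0.npz");V=cloud(n,z["p"],z["d"]);S=near(V,(450,-316),60,-20,240)
    for lo,hi in((10,54),(95,170),(180,220)):
        q=S[(S[:,2]>lo)&(S[:,2]<hi)&(np.hypot(S[:,0]-450,S[:,1]+316)<38)];print(n,lo,len(q),q.min(0).round(),q.max(0).round(),np.median(q,0).round(1)) if len(q) else 0
E
```

```text
292 240 [ 458.3 -297.   221.8]
292 225 [ 468.7 -297.3  221.9]
304 185 [ 474.6 -298.2   85.8]
200 200 [ 444.9 -157.2   -0.8]
430 242 [ 456.7 -390.7  221.7]
115 58 [633.2 -71.6  54.4]
top 1272 [ 463.0081254  -296.30525291  220.61956611] ((462.1009216308594, -295.8241271972656), 13.982986450195312)
sleeve 479 [ 461.30913345 -295.77262979]
body 148 [ 461.06233271 -296.11980137]
shoulder 1128 [ 464.02314319 -297.29476144]
plate 7685 [ 6.15467831e+02 -7.20725599e+01 -1.59310700e-01]
side 10 176 [ 429. -330.   10.] [ 478. -288.   54.] [ 446.2 -320.9   31.4]
side 95 142 [ 444. -312.   95.] [ 470. -296.  170.] [ 454.5 -306.   134.3]
side 180 128 [ 445. -314.  180.] [ 472. -288.  220.] [ 454.5 -306.   205.7]
scene 10 24 [ 431. -341.   11.] [ 443. -294.   54.] [ 435.1 -307.2   27.2]
```

The flask is at (462,-296); the earlier side fit had landed on the mirrored circle solution. I'll use this position for the grasp.

Run:
```python
from h import *
R=np.diag([1.,-1,-1]);F=np.array([462.,-296.2])
ctrl.move_l([*F,340],rot=R)
ctrl.hold(.2);s=sensors.read_state()
w,d=optics.grab_frame("wrist");W=wcloud(d,s["eef_pos"],s["eef_rot"]);T=near(W,F,25,216,230)
c,r=cv2.minEnclosingCircle(T[:,:2].astype(np.float32));print("recheck",c,r,s["eef_pos"])
# ring & plate from here
np.savez("w2.npz",p=w,d=d,pos=s["eef_pos"],rot=s["eef_rot"])
F=np.array(c)
ctrl.move_l([*F,280],vel=150)
print("thr",ctrl.move_l([*F,207],vel=60,threshold=8))
ctrl.gripper_to(20,force=80);ctrl.hold(.2)
s=sensors.read_state();print(s["t"],s["eef_pos"],s["grip_width"],s["grasp_force"],s["force"])
```

```text
recheck (461.7014465332031, -295.8489685058594) 13.950591087341309 [ 461.88077153 -296.61357158  340.02476576]
thr False
5.575 [ 461.93916066 -296.14461581  207.34960382] 26.155739721750887 79.1914848647275 [-0.08879072 -1.12978293  1.52803211]
```

Run:
```python
from h import *
s=sensors.read_state();p=s["eef_pos"]
ctrl.move_l([p[0],p[1],p[2]+94],vel=120)
s=sensors.read_state();print(s["force"],s["grip_width"])
ctrl.move_l([478,-49,p[2]+94],vel=150);ctrl.hold(.3)
s=sensors.read_state();print(s["t"],s["eef_pos"],s["grip_width"],s["force"])
w,d=optics.grab_frame("wrist");cv2.imwrite("pics/w3.png",w[:,:,::-1]);np.savez("w3.npz",p=w,d=d,pos=s["eef_pos"],rot=s["eef_rot"])
W=wcloud(d,s["eef_pos"],s["eef_rot"])
P=near(W,(628,-75),120,196,212);print("plate",len(P));r=plate_fit(P);print(r.x,r.fun)
Rg=near(W,(628,-75),50,72,82);print("rim",len(Rg),cv2.minEnclosingCircle(Rg[:,:2].astype(np.float32)))
q=least_squares(lambda c:np.hypot(Rg[:,0]-c[0],Rg[:,1]-c[1])-c[2],(628,-75,34),loss="soft_l1",f_scale=1.5);print(q.x)
Fl=near(W,(628,-75),29,50,60);print("floor",len(Fl),Fl.mean(0))
for n in("side","scene"):
    q,d=optics.grab_frame(n);np.savez(n+"3.npz",p=q,d=d);cv2.imwrite(f"pics/{n}3.png",cv2.resize(q[200:400,240:440][:,:,::-1] if n=="side" else q[140:300,230:430][:,:,::-1],None,fx=3,fy=3))
```

```text
[-0.03256142 -0.27794148 -3.31692994] 25.766875465930575
8.6083 [477.99033399 -49.30530502 301.29082135] 25.720473575777284 [-0.10209095 -0.19300682 -3.01254401]
plate 17206
[ 5.98124604e+02 -6.63175624e+01 -1.70936759e-01] -48528.081300914986
rim 1110 ((628.9817504882812, -72.17539978027344), 38.262168884277344)
[628.70242669 -71.80837292  35.20120118]
floor 2665 [627.97361922 -74.92314074  54.97088317]
```

View pics/w3.png

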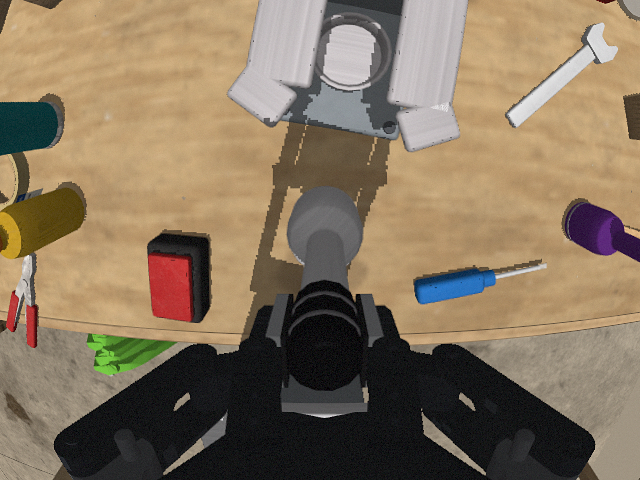

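View pics/side3.png

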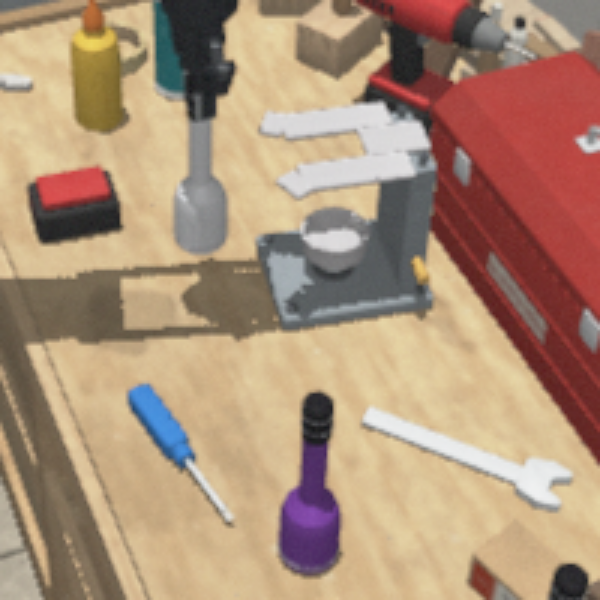

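The wrist view shows the flask gripped upright, with the slot straight ahead and the ring at (352,50). The side crop confirms it hangs vertical, outside the plate. Next I measure the slot line, ring centre and flask offset from the same wrist image.

Run:
```python
from h import *
z=np.load("w3.npz");W=wcloud(z["d"],z["pos"],z["rot"]);pos=z["pos"]
P=near(W,(620,-72),120,199,208)
xs=[];m=[];wd=[]
for x in np.arange(580,640,4):
    y=np.sort(P[abs(P[:,0]-x)<2][:,1])
    g=np.diff(y);k=(abs((y[:-1]+y[1:])/2+72)<25);i=np.argmax(g*k)
    xs.append(x);m.append((y[i]+y[i+1])/2);wd.append(g[i])
print(np.round(m,1),np.round(wd,1))
f=np.polyfit(xs,m,1);print("slot yaw",np.arctan(f[0]),"y@629",np.polyval(f,629))
k=(W[...,2]>74)&(W[...,2]<80)&(np.hypot(W[...,0]-629,W[...,1]+73)<45)
R=W[k]
for x in np.arange(595,668,6):
    y=R[abs(R[:,0]-x)<3][:,1]; 
    if len(y):print(x,len(y),y.min().round(1),y.max().round(1),end="; ")
print()
n=np.hypot(R[:,0]-628.8,R[:,1]+73);print("rim radii pct",np.percentile(n,[1,10,50,90,99]).round(1))
# annulus fit inner 32, outer unknown
def ann(c):
    r=np.hypot(R[:,0]-c[0],R[:,1]-c[1]);return np.maximum(32-r,0)+np.maximum(r-c[2],0)+.02*(c[2]-32)
print("annulus",least_squares(ann,(628.8,-73,37)).x)
Fl=near(W,(629,-73),36,52,58);print("floor ext",np.percentile(Fl,[.5,99.5],0).round(1).tolist())
B=near(W,pos,45,116,180);zz=B[:,2]-94
print("held",len(B))
B=near(W,pos,45,156,180);r=lambda c:np.hypot(B[:,0]-c[0],B[:,1]-c[1])-(29-(B[:,2]-c[2]-58)/30*17)
print("shoulder-TCP",len(B),least_squares(r,(*pos[:2],94),loss="soft_l1").x-[pos[0],pos[1],0])
B=near(W,pos,45,100,148);print("body",len(B),circ(B,29,pos[:2]+[2,0])-pos[:2]) if len(B)>20 else 0
B=near(W,pos,25,190,262);print("neck",len(B),circ(B,12,pos[:2])-pos[:2])
# side cam: same for side3 and ring
q=np.load("side3.npz");V=cloud("side",q["p"],q["d"])
B=near(V,pos,45,100,148);print("side body",len(B),B.min(0).round(),B.max(0).round(),circ(B,29,np.median(B,0)[:2]+[10,20])-pos[:2])
B=near(V,pos,25,188,255);print("side neck",len(B),circ(B,12,np.median(B,0)[:2]+[4,10])-pos[:2])
```

```text
[-63.3 -63.9 -64.5 -65.  -66.2 -66.6 -67.4 -68.  -68.9 -69.4 -70.5 -71.1
 -71.3 -72.1 -59.8] [44.5 44.5 44.6 44.4 44.5 44.2 44.6 43.6 44.1 43.9 43.9 44.  44.2 44.6
 70.1]
slot yaw -0.09133616958732334 y@629 -69.13183189089888
595 173 -92.3 -51.3; 601 109 -99.3 -43.3; 607 78 -103.0 -39.7; 613 49 -106.8 -40.5; 619 29 -108.7 -103.9; 625 34 -109.0 -104.4; 631 34 -109.9 -105.3; 637 32 -108.7 -103.6; 643 40 -108.1 -101.7; 649 42 -105.3 -48.7; 655 70 -100.5 -47.8; 661 174 -95.1 -48.7; 667 59 -86.9 -59.6; 
rim radii pct [32.3 33.2 35.3 37.3 38.4]
annulus [628.97954195 -72.10563558  38.12054979]
floor ext [[600.4, -102.7, 52.8], [660.1, -42.7, 57.4]]
held 3392
shoulder-TCP 2719 [-0.47699414  0.52502732 99.09946828]
body 538 [-0.55721683  0.42508147]
neck 1730 [-0.46175782  0.74391016]
side body 194 [445. -82. 100.] [504. -38. 148.] [-2.53463262 -0.01662065]
side neck 121 [-2.75720771 -0.44361173]
```

Run:
```python
from h import *
c,n=np.cos(-.169),np.sin(-.169);off=np.array([.5,-.6]);C=np.array([629.,-72.1])
G=lambda x:C+off+np.array([c,n])*x
z=299.5
print(ctrl.move_l([*G(-105),z],vel=100))
print(ctrl.move_l([*G(0),z],vel=60,threshold=8));ctrl.hold(.3)
s=sensors.read_state();print(s["t"],s["eef_pos"]-[*G(0),z],s["grip_width"],s["force"],s["wrist_torque"])
w,d=optics.grab_frame("wrist");np.savez("w4.npz",p=w,d=d,pos=s["eef_pos"],rot=s["eef_rot"])
W=wcloud(d,s["eef_pos"],s["eef_rot"]);B=near(W,C,20,208,262);print("neck",len(B),circ(B,12,C)-C)
q,d=optics.grab_frame("side");np.savez("side4.npz",p=q,d=d)
cv2.imwrite("pics/both4.png",np.hstack([cv2.resize(q[215:335,300:420],(600,600),interpolation=cv2.INTER_CUBIC)])[:,:,::-1])
```

```text
False
False
11.5917 [-0.07787918  0.00891816  0.075453  ] 25.77889781415776 [-0.37335216 -0.48315425 -2.47360864] [ 8.37892629e-03 -1.30956251e-02  5.88550711e-05]
neck 1480 [-0.01028358  0.18139047]
```

View pics/both4.png

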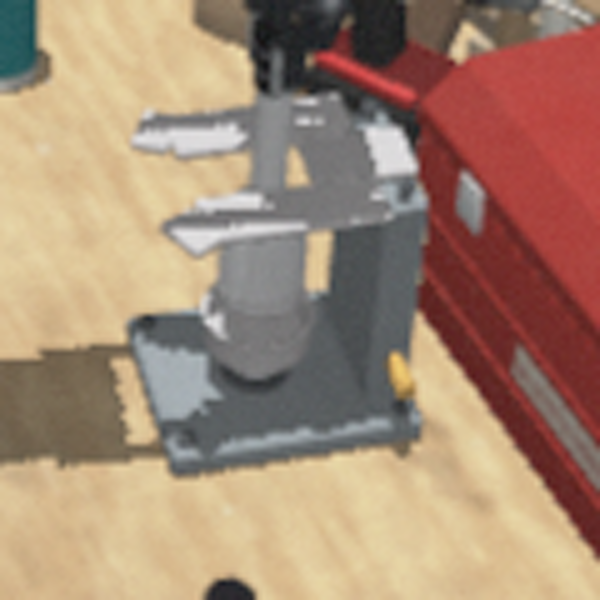

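The side crop shows the flask body (centre near col 262) over the ring cup (same column), with no contact. I'll descend with the force guard on.

Run:
```python
from h import *
s=sensors.read_state();x,y=629.5,-72.7
def rep(k):
    s=sensors.read_state();print(k,s["t"],s["eef_pos"].round(2),round(s["grip_width"],2),s["force"].round(2),s["wrist_torque"].round(3))
hit=ctrl.move_l([x,y,265],vel=25,threshold=5);rep(hit)
if not hit:
    for z in np.arange(263,240,-2.):
        ctrl.move_l([x,y,z],vel=30);ctrl.hold(.1);rep(z)
        if sensors.read_state()["force"][2]>22:break
```

```text
False 13.225 [629.63 -72.73 265.29] 26.28 [-0.28  0.55 -3.59] [-0.009  0.057  0.049]
263.0 13.575 [629.47 -72.7  262.96] 26.23 [-0.13  0.54 -3.48] [ 0.043  0.005 -0.048]
261.0 13.925 [629.96 -72.82 262.21] 26.43 [-0.85 -0.86  2.43] [0.129 0.162 0.046]
259.0 14.275 [629.82 -72.84 259.44] 26.01 [-0.74 -0.66  2.31] [-0.026  0.064  0.072]
257.0 14.625 [629.75 -72.81 257.27] 26.03 [ 0.06 -0.79  4.44] [-0.101 -0.036 -0.017]
255.0 14.975 [629.71 -72.79 255.29] 26.08 [0.27 0.4  5.04] [-0.107 -0.082 -0.023]
253.0 15.325 [629.74 -72.79 253.44] 26.25 [ 0.82 -1.14  6.11] [-0.073 -0.077  0.006]
251.0 15.675 [629.79 -72.78 251.7 ] 25.96 [-0.63 -0.93  6.88] [-0.116  0.064  0.017]
249.0 16.025 [629.83 -72.83 249.91] 26.36 [-0.47 -1.26  6.44] [-0.054  0.083  0.074]
247.0 16.375 [629.91 -72.8  248.2 ] 26.07 [-0.23 -0.4   7.51] [-0.088  0.149  0.009]
245.0 16.725 [629.93 -72.84 246.41] 25.87 [-1.76  0.47  7.59] [-0.017  0.15   0.008]
243.0 17.075 [630.34 -72.88 246.29] 26.15 [-1.82 -1.14 13.74] [ 0.088  0.51  -0.005]
241.0 17.425 [630.79 -72.88 246.25] 25.79 [-3.13  0.69 19.38] [ 0.219  0.955 -0.046]
```

First contact came at 262.2 and the hard stop at 246.3, which is the cradle's 16 mm travel from its floor height. The push is about 19 N, so I'll check that it holds steady and then hand in.

Run:
```python
from h import *
ctrl.hold(1.0);s=sensors.read_state();print(s["t"],s["eef_pos"],s["force"],s["grip_width"],s["grasp_force"])
w,d=optics.grab_frame("wrist");W=wcloud(d,s["eef_pos"],s["eef_rot"]);C=(629,-72.1);B=near(W,C,20,206,216);print("neck-C",len(B),circ(B,12,C)-C)
if s["force"][2]>14: print(ctrl.finish_job())
```

```text
18.425 [630.78576747 -72.91638568 246.26275083] [-3.70490258 -0.2156962  19.31869194] 26.143414937515836 81.41569455619901
neck-C 194 [1.24076679 0.07283008]
the job is handed in; nothing more can be done
None
```

I handed the job in at about 18.5 s with the flask still gripped and pressed down in the ring cradle at its bottom stop: about 19 N of push, 16 mm of measured travel and the neck about 1 mm off the cradle axis. The judge's verdict was not shown.

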